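# Pack the jam jar and close the gift box with the lid that fits

## Task

Pack the jam gift: stand the loose jam jar on the counter upright in the open wooden gift box, between the two cleats on its floor, setting it down rather than dropping it. Then pick, out of the three look-alike lids, the one whose length and width fit this box, and slide it along the grooves from the open end until it is fully home and shuts the box. Leave the other two lids and the bell where they are.

Things in the scene. Friction and masses are not known exactly. Their poses are not given: they have to be found in the camera images.
- gift_box: Open box of pale wood, 154 long (x) x 100 wide (y) x 114 mm high, fixed to the counter. Origin: centre of its underside, z up. +x is the way the lid slides shut; the open end looks to -x (roughly the robot's left, turned up to 30 degrees toward it). Side and far (+x) walls are 12 mm thick and 114 high; the wall at the open end, x -77 to -65 mm, is only 100 high, so the lid passes over it
- box_floor (a point): Middle of the box's inner floor, 8 mm above the box's origin, same axes. Inner space x -65 to +65, y -38 to +38 mm. Two cleats, 14 mm high, cross the floor along y and leave x -37 to +37 mm between them, where the jar stands
- box_groove (a point): Open end of the lid's groove: x -77, y 0, z 100 mm in the box's frame, same axes. Groove in side and far walls: z 0 to 9 mm here, 88 mm wide (y -44 to +44), ending 148 mm on (x); lips 5 mm thick over its edges, cut away in the first 20 mm. The lid that fits is as long as the groove and just under its width; home, its underside is at z 0, its middle at x 74 mm, its end flush
- lid_1_grip (a point): Loose sliding lid of plain pale wood: flat plate 148 mm long (x) x 70 wide (y) x 6 thick, rounded corners, lying flat on the counter, z up. On its middle a pull batten, 14 mm in x, 52 in y, 20 tall above the plate, to grip across its 14 mm. Both ends alike; about 100 g. This point: the middle of the batten, 16 mm above the lid's underside
- lid_2_grip (a point): Loose sliding lid of plain pale wood: flat plate 124 mm long (x) x 84 wide (y) x 6 thick, rounded corners, lying flat on the counter, z up. On its middle a pull batten, 14 mm in x, 52 in y, 20 tall above the plate, to grip across its 14 mm. Both ends alike; about 100 g. This point: the middle of the batten, 16 mm above the lid's underside
- lid_3_grip (a point): Loose sliding lid of plain pale wood: flat plate 148 mm long (x) x 84 wide (y) x 6 thick, rounded corners, lying flat on the counter, z up. On its middle a pull batten, 14 mm in x, 52 in y, 20 tall above the plate, to grip across its 14 mm. Both ends alike; about 100 g. This point: the middle of the batten, 16 mm above the lid's underside
- jar_center (a point): Loose full jam jar with gold cap, alone on the counter on the robot's side of the box: 60 mm diameter (cap 58), 85 mm high, about 345 g, upright. This point: its centre, 42.5 mm above its underside, z along its axis. (The jars on the dark tray behind the box are fixed stock.)
- lid_3: The same lid as point lid_3_grip; origin at the centre of its underside
- jam_jar: The same jar as point jar_center; origin at the centre of its underside
- bell: Loose chrome counter bell, 83 mm across and 62 mm high, a bystander; origin at the centre of its underside
Mind the look-alikes: they are no part of the job. What is shaped like the jam_jar but pink is not meant.

How it is judged:
By the outcome, as a careful person would: the job done as asked, in the order asked, and still so for the second after the job is handed in, with the robot touching nothing.
It also fails if it takes over 61 s, if anything falls off the work surface, if the arm or the gripper's body presses on something with over 40 N, if the wrist force passes 120 N, or if a joint passes its speed limit or range.

## Robot

A 6-joint arm with a two-finger parallel gripper is mounted at the origin on a cart in front of the work surface, level with it; the furniture and walls round the work are solid. World frame = base frame: x ahead of the robot, y to its left, z up, the work surface at z = 0. Lengths are in mm, angles in rad, forces in N, time in s.
With the tool pointing down it reaches from about 350 to 875 mm from the base axis. Payload 4.2 kg.
Tool frame: the origin (TCP) lies midway between the tips of the shut fingers; the grasp point (between the pads) lies 19 mm behind it (arm.tcp_to_grasp is the distance from the TCP to the grasp point, in mm); z points along the fingers, y is the line along which they close (so a half turn about z gives the same grasp; the last joint's range is limited). The gripper opens to 85 mm and grips with 20 to 120 N. Pads are 22 mm wide; open, the fingers measure 114 mm over their backs; the gripper's body (76 mm by 85 mm) begins 54 mm behind the grasp point. The pads swing forward as they close: fully open they stand 13 mm farther back than shut.
Start: joints at [-0.872, 0.385, 0.008, 0, -1.194, -0.259], TCP at [266.111, -565.495, 231.312] pointing down, gripper open.
Joint ranges: [-3.14, 3.14], [-1.21, 2.06], [-1.07, 1.41], [-3.16, 2.05], [-2.99, -0.16], [-3.1, 3.1]. Speed limits (rad/s): [2.79, 2.79, 3.14, 3.14, 3.14, 3.14].

## Interface

Orientations are given as a unit quaternion [x, y, z, w].
In Python, from bench import arm gives the robot as it stands.
- The arm moves only by the tool arm_command, never from a script. Its argument "rows" is a list of rows, each a list of 2 entries, a list of its own where there are three numbers: the shift along the tool's x, y, z as a fraction of full scale, then the turn, a rotation vector about the tool's x, y, z as a fraction of full scale. In form: [[[x, y, z], [wx, wy, wz]], ...]. A call has 1 to 5 rows; each row is the pose to reach, as a shift and turn from the pose commanded when the call began, along the tool's axes at that moment, turning the shorter way round; what a row does not reach only later rows make up. Full scale, the value 1, is 0.25 m for a shift and 180 degrees for a turn. A row lasts 1/10 s, in which the tool goes at most 50 mm and 8.59 degrees, less where a joint would pass 70% of its speed; a pose out of reach is approached as far as the arm can. A call with a number of a shift or a turn outside -1 to 1 is refused whole. A call with a gripper value outside its range is refused whole. "grip" is the opening, from 0 (shut) to 1 (fully open), set as the call begins (left out, the last holds). The fingers move at their own pace and stop on an object; the grip force is fixed at half the most. Time passes only in rows, so rows that repeat a pose let the fingers close. It gives the time, the measured TCP pose, the force, the opening and the grip force at its end, in the units of the state.
- arm.read_state(): the state, without advancing time (a new reading comes with each control period).
- arm.get_image(name): name is "side" or "top"; returns (picture, depth): 420x560x3 uint8, blue, green, red; 420x560 float32, mm along the optical axis (not along the pixel's ray), 0 where there is no reading.
- arm.camera_info(name): a dict with "fx", "fy", "cx", "cy" (pixels), "extrinsics" (4x4, takes a point from camera to world coordinates). Camera axes: x right, y down, z forward; pixel columns grow to the right and rows downward; lengths in mm; the calibration is good to about 2 mm. A picture is of the moment at which its call begins. camera_info takes no time and is no camera call.
- arm.job_done(): hands the job in; it is judged then, once.
Trained networks look in the newest picture that a camera, given by its name, has taken for a name from the list of things; names that differ only in an ending like _2 or _b are one class to them, and where a whole thing is asked for, a point or a joint stands for the part that bears it (a point fixed in the world has none). Each returns a list of dicts, best first, with "score" (0 to 1); they miss things now and then, are a little off and sometimes report something else, mostly with a low value. They report only what shows in the picture. A call takes as long as a camera call. They do not tell look-alikes from the thing itself.
- arm.spot_in(camera, query): "position" ([column, row] in pixels, amid what is visible of it).
The state is a dict: "clock": time; "joints": joint angles; "joint_vel": joint speeds; "joint_efforts": joint torques, N m; "position": TCP position; "ee_rot": TCP orientation; "contact_force": force on the tool from outside, world axes, zero at the start; "wrist_torque": the same for the moment, N m; "gripper_width": finger opening in mm; "grasp_force": force on a finger pad.
Only numpy, scipy, OpenCV 4.12 (cv2) and the standard library are available. Lean on these libraries where they do the work, as an engineer would, in place of code of your own. Each camera call takes 0.05 s, during which the arm holds its last target. There are 200 camera calls.

## Working session

There is one attempt and no reset: what is moved stays moved. The work goes in short steps, Python scripts to look and compute and a tool call to move; the robot and the scene stay as the last step left them, time stands still between calls to the robot, and variables do not carry over. Pictures are saved under pics/ and viewed, at most 10 in all, crops included, and the job is handed in when it is done.

Besides the shell and the picture viewer there is one more tool, called after "Request:" in YAML: its name, and indented under it one key for each argument. arm_command: Moves the arm, as the interface text tells. Shift numbers are shares of 0.25 m and turn numbers shares of 180 degrees, none past 1 either way. Its arguments: {"type":"object","properties":{"rows":{"type":"array","items":{"type":"array"}},"grip":{"type":"number"}},"required":["rows"]}

```bash
mkdir -p pics; cat > h.py <<'E'
import numpy as np, cv2
from bench import arm
from scipy.spatial.transform import Rotation as R
def cloud(name):
    im,d=arm.get_image(name); c=arm.camera_info(name); E=np.array(c["extrinsics"])
    v,u=np.mgrid[:420,:560]
    P=np.stack([(u-c["cx"])/c["fx"]*d,(v-c["cy"])/c["fy"]*d,d],-1)@E[:3,:3].T+E[:3,3]
    P[d==0]=np.nan
    return im,P
E
python3 - <<'E'
from h import *
s=arm.read_state(); print(s["position"],s["ee_rot"],s["clock"])
ims=[]
for n in("top","side"):
    im,P=cloud(n); np.savez(n+".npz",im=im,P=P); ims.append(im)
    for q in("gift_box","lid_1_grip","jar_center","bell"):
        for r in arm.spot_in(n,q):
            u,v=map(int,r["position"]); print(n,q,round(r["score"],2),u,v,P[v,u].round())
    print(arm.camera_info(n)["extrinsics"])
cv2.imwrite("pics/a.png",cv2.resize(np.vstack(ims),(800*420*2//600//1*1*560//420//2*1,600)) if 0 else cv2.resize(ims[0],(800,600)))
cv2.imwrite("pics/b.png",cv2.resize(ims[1],(800,600)))
E
```

```text
[ 265.8530455  -564.98809227  230.21224526] [-2.18024723e-01  9.75942627e-01  1.05916139e-03 -2.94931001e-04] 0.0
top lid_1_grip 0.85 158 244 [431. 351.  24.]
top jar_center 0.79 400 186 [ 626. -396.   88.]
top jar_center 0.57 349 245 [ 438. -240.   91.]
top bell 0.91 413 257 [ 414. -443.   41.]
[[ 3.23933465e-02 -9.76394934e-01  2.13550004e-01  2.03734274e+02]
 [-9.99473816e-01 -3.12899494e-02  8.54579008e-03 -5.51216286e+01]
 [-1.66209731e-03 -2.13714464e-01 -9.76894756e-01  1.70274186e+03]
 [ 0.00000000e+00  0.00000000e+00  0.00000000e+00  1.00000000e+00]]
side gift_box 0.55 316 184 [ 574. -212.   90.]
side lid_1_grip 0.9 215 359 [428. 350.   8.]
side lid_1_grip 0.44 318 255 [444. -34.  11.]
side jar_center 0.8 356 211 [ 440. -211.   54.]
side jar_center 0.61 333 160 [ 624. -385.   81.]
side bell 0.91 402 190 [ 402. -433.   32.]
[[-7.95902946e-01 -3.46952140e-01  4.96147874e-01  3.54747384e+00]
 [-6.05058159e-01  4.27340457e-01 -6.71777312e-01  7.17786833e+02]
 [ 2.10505165e-02 -8.34867862e-01 -5.50047752e-01  7.20083690e+02]
 [ 0.00000000e+00  0.00000000e+00  0.00000000e+00  1.00000000e+00]]
```

View pics/a.png

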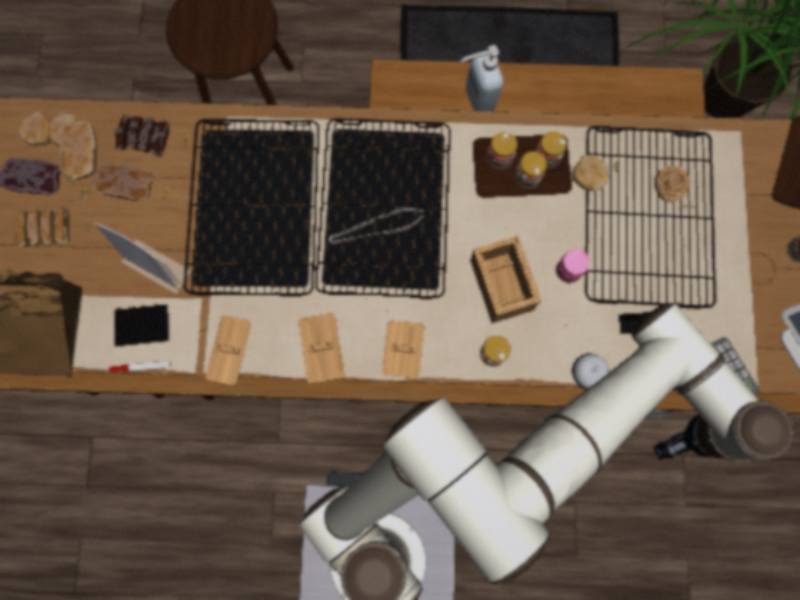

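View pics/b.png

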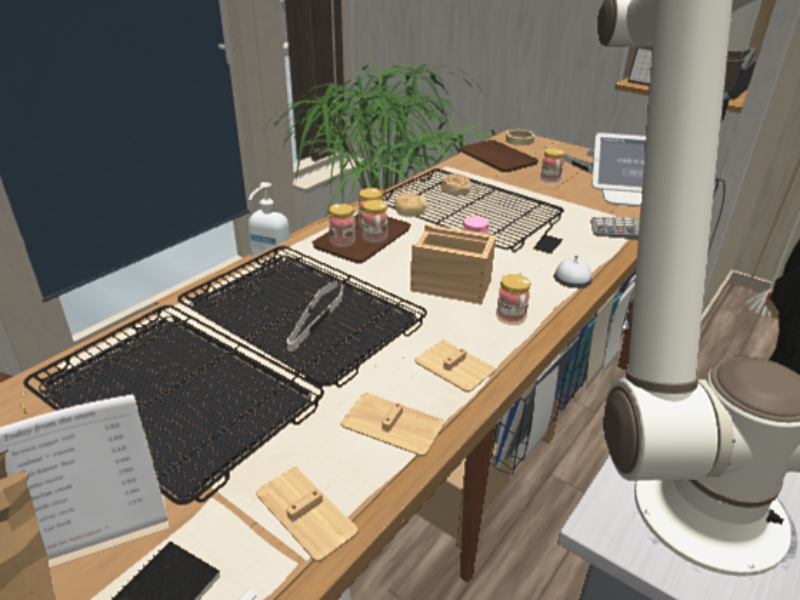

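The top view (800 px) shows three lids: a long narrow one at (228,350), a long wide one at (322,347) and a short one at (404,348). The box is at (506,278). The loose jar is at (497,350), with a pink decoy at (574,265) and tray stock at (530,165). Next I'll measure the lids, box and jar, and make an enlarged crop.

```bash
python3 - <<'E'
from h import *
D=np.load("top.npz");im,P=D["im"],D["P"]
S=np.load("side.npz");ims,PS=S["im"],S["P"]
def rect(m,PP,name):
    r=cv2.minAreaRect(PP[m][:,:2].astype(np.float32)); print(name,m.sum(),np.round(r[0],1),np.round(r[1],1),round(r[2],1),PP[m][:,2].mean().round(1))
v,u=np.mgrid[:420,:560]
print("table z",np.nanmedian(P[262:270,240:260,2]), np.nanmedian(P[225:240,315:330,2]))
hsv=cv2.cvtColor(im,cv2.COLOR_BGR2HSV)
for c in((160,245),(225,243),(282,244)):
    w=(abs(u-c[0])<30)&(abs(v-c[1])<28)
    m=(w&(hsv[...,1]>85)&(v<268)).astype(np.uint8)
    n,l,st,ce=cv2.connectedComponentsWithStats(m); k=1+np.argmax(st[1:,4]); rect(l==k,P,"lid")
    b=(l==k)&(P[...,2]>18); rect(b,P,"batten") if b.sum()>4 else None
z=P[...,2]; w=(u>315)&(u<390)&(v>155)&(v<230)
m=w&(z>85)&(z<135)&(P[...,0]<720)&(P[...,1]>-330); rect(m,P,"rim>85")
m=w&(z>108)&(z<135)&(P[...,1]>-330); rect(m,P,"rim>108")
w=(u>330)&(u<370)&(v>228)&(v<262); m=w&(z>78); rect(m,P,"jarcap"); print(P[m][:,:2].mean(0))
w=abs(u-413)+abs(v-257)<40
zs=PS[...,2]; us=(u>270)&(u<350)&(v>150)&(v<215)
m=us&(zs>106)&(zs<125)&(PS[...,0]>450)&(PS[...,0]<720); rect(m,PS,"side rim")
print(P[160:228:4,330:382:3,2].round())
a=cv2.resize(im[150:275,140:390],(800,400),interpolation=2)
cv2.imwrite("pics/c.png",a)
E
```

```text
table z 1.2082529827405324 1.548904667411307
lid 1446 [nan nan] [0. 0.] 0.0 nan
batten 77 [434.4 340.1] [29.3 62.5] 12.4 26.5
lid 1346 [406.4 159.7] [173.2 158.2] 29.9 nan
batten 82 [466.9 150.8] [69.3 78.5] 83.3 26.1
lid 1143 [406.3 -53.3] [165.5 151.1] 65.2 nan
batten 79 [453.2 -44.5] [43.9 56.7] 50.6 26.1
rim>85 812 [ 597.4 -253.8] [155.3 101.9] 19.4 108.3
rim>108 487 [ 597.1 -254.1] [154.  101.3] 19.1 115.1
jarcap 274 [ 441.7 -237.1] [54.8 55.1] 1.8 86.2
[ 442.6029028  -236.39610747]
side rim 457 [ 598.7 -255.2] [152.9 108.3] 19.8 112.3
[[ -1.  -1.   8.   7.   5.   3.   1.   3.   2.   1.   2.   0.  -1.   4.
   -2.   2.   4.   1.]
 [  4.   6.  -1.  -4.  -2.   1.   4.   6.   4.   8.   4.   4.   1.  -3.
    6.   7.   5.  11.]
 [ nan   3.   1.  -3.  -6.  -3.   3. 101. 104. 104. 105. 115.  -1.   0.
    7.  -3.   3.   3.]
 [  1.   1.   3. 101. 100. 105. 101.  93.  82.  73. 100. 116.   3.  -5.
   -1.   1.   3.  -1.]
 [ -4. 117. 100.  97.  88.  75.  53.  39.  32.  37.  83. 114. 118.  -3.
    2.   3.   9.   2.]
 [ 48. 108. 114.  41.  34.  14.  11.   7.  10.  20.  57.  99. 114.   1.
    3.
[... 362 characters left out ...]
.  72.  98.
  114.   4.   4.   5.]
 [ -2.  -3.  26.  84. 118.   7.   7.  12.   3.   6.  10.  10.  51.  82.
  121. 115.  -6.  -5.]
 [ -3.  -1.   6.  66. 113.  nan  14.  15.   6.   5.  13.  17.  23.  62.
  104. 113.   4.  -1.]
 [ -2.   3.  -2.  32.  89. 116.   9.   6.  18.   7.  27.  26.  19.  49.
   88. 115. 116.  -0.]
 [  0.   8.  -3.  13.  60. 109. 128.  nan  23.   8.  16. 117. 112. 109.
  118. 109.   6.  -7.]
 [  2.  -2.   7.  -2.  37.  92. 117. 114. 111. 117. 114. 106.  86.  69.
   45.   5.  -2.   3.]
 [  8.  -3.  -6.   2.   4.  73. 114.  98.  78.  60.  37.  10.  -3.  -0.
   10.   5.   4.  -5.]
 [  0.   1.  -3.   2.   5.  48.  29.  16.   2.  -3.  -1.   6.   9.   2.
    6.   7. -11.  -1.]]
```

View pics/c.png

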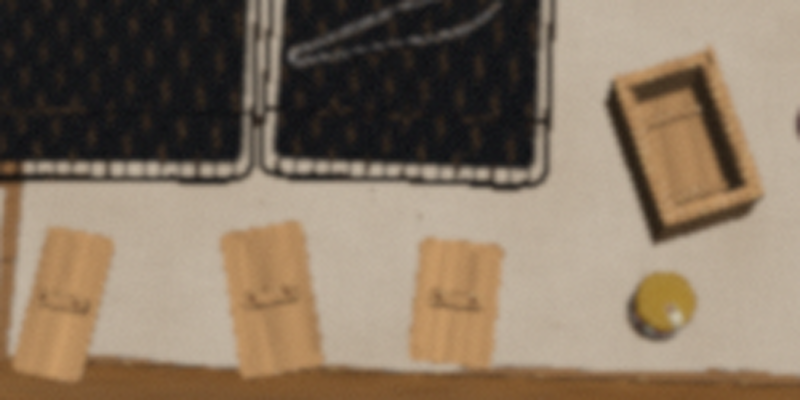

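The crop shows the three candidates at (65,305) long and narrow, (272,300) long and wide, and (455,302) short. Only the middle one is both long and wide, so it is lid_3. The box's low wall looks like the far end, which I'll check. The loose jar is at (663,303), gold cap and nearest the robot.

```bash
python3 - <<'E'
from h import *
c=arm.camera_info("top");E=np.array(c["extrinsics"])
def px(u,v,z):
    d=E[:3,:3]@np.array([(u-c["cx"])/c["fx"],(v-c["cy"])/c["fy"],1]); return E[:3,3]+d*(z-E[2,3])/d[2]
for n,cs in dict(l1=[(45,228),(114,238),(83,382),(14,372)],l3=[(220,236),(300,220),(324,365),(243,378)],l2=[(420,237),(503,242),(494,367),(411,362)]).items():
    Q=np.array([px(140+a/3.2,150+b/3.2,6)[:2] for a,b in cs]); 
    ax=(Q[0]+Q[1]-Q[2]-Q[3])/2; wd=(Q[0]+Q[3]-Q[1]-Q[2])/2
    print(n,Q.mean(0).round(1),"len",np.linalg.norm(ax).round(1),"wid",np.linalg.norm(wd).round(1),"ang",np.degrees(np.arctan2(ax[1],ax[0])).round(1))
P=np.load("top.npz")["P"];PS=np.load("side.npz")["P"]
a=np.radians(19.4);X=np.array([np.cos(a),np.sin(a)]);Y=np.array([-X[1],X[0]])
for n,p in(("top",P),("side",PS)):
    q=p.reshape(-1,3);q=q[~np.isnan(q[:,0])]; r=q[:,:2]-[597.5,-254.3]; s=r@X; t=r@Y
    for lo,hi in((-75,-67),(67,75)):
        m=(s>lo)&(s<hi)&(abs(t)<34)&(q[:,2]>90)&(q[:,2]<130); print(n,"end",lo,m.sum(),np.median(q[m,2]).round(1))
    for k in(-1,1):
        m=(t*k>40)&(t*k<48)&(abs(s)<60)&(q[:,2]>90)&(q[:,2]<130); print(n,"side",k,m.sum(),np.median(q[m,2]).round(1) if m.any() else 0)
    m=(abs(s)<77)&(abs(t)<50)&(q[:,2]>109)&(q[:,2]<125)
    print("ext",np.percentile(s[m],[1,99]).round(1),np.percentile(t[m],[1,99]).round(1))
im=np.load("side.npz")["im"]; cv2.imwrite("pics/d.png",cv2.resize(im[150:230,275:385],(770,560),interpolation=2))
E
```

```text
l1 [430.3 348.2] len 145.3 wid 69.5 ang -7.5
l3 [442.2 143.3] len 145.5 wid 80.6 ang 12.4
l2 [445.6 -40. ] len 124.8 wid 82.2 ang -2.2
top end -75 54 114.0
top end 67 59 100.7
top side -1 106 114.9
top side 1 102 115.2
ext [-76.5  73.8] [-49.   49.7]
side end -75 45 113.3
side end 67 25 100.2
side side -1 224 102.4
side side 1 253 104.4
ext [-75.1  75.1] [-49.3  49.3]
```

View pics/d.png

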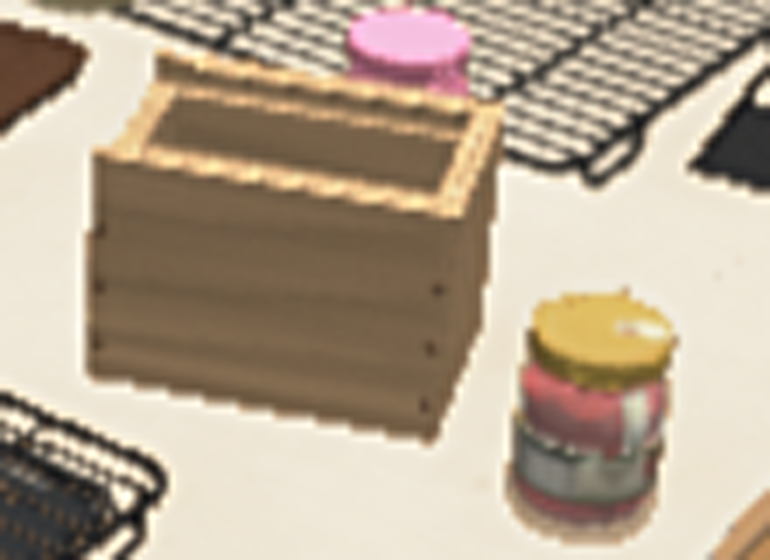

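Both views agree: the low, open end is the far one, with its wall at z≈100.5 against 114 at the near end. That puts the box at about (597.5,-254.5), and the lid slides toward the robot along (-0.943,-0.332). Of the lids, only the middle one measures about 146×81, so it is lid_3. I'll pick the jar first, fingers closing along the box's long axis.

```bash
cat >> h.py <<'E'
def plan(t,yaw):
    """tool down, closing axis (tool y) at yaw deg (mod 180) in world"""
    s=arm.read_state(); Q=R.from_quat(s["ee_rot"]); best=None
    for k in(0,180):
        a=np.radians(yaw+k); y=np.array([np.cos(a),np.sin(a),0]); z=np.array([0,0,-1.]); x=np.cross(y,z)
        v=(Q.inv()*R.from_matrix(np.stack([x,y,z],1))).as_rotvec()
        if best is None or np.linalg.norm(v)<np.linalg.norm(best): best=v
    sh=Q.inv().apply(np.array(t)-s["position"])/250
    print("t",round(s["clock"],2),"pos",s["position"].round(1),"F",np.round(s["contact_force"],1),"w",round(s["gripper_width"],1),"j6",round(s["joints"][5],2),"| shift",sh.round(4),"turn",(best/np.pi).round(4),"deg",np.degrees(best).round(1))
E
python3 -c "
from h import *
plan([442,-237,180],19.4)"
```

```text
t 0.5 pos [ 266.1 -565.5  231.2] F [-0.1  0.5  0.5] w 85.7 j6 -0.26 | shift [-1.196   0.8893  0.2051] turn [ 0.      0.     -0.4678] deg [  0.    0.  -84.2]
```

Request:
arm_command:
  rows:
    - [[-0.15,0.11,0.05],[0,0,-0.047]]
    - [[-0.3,0.22,0.05],[0,0,-0.094]]
    - [[-0.45,0.33,0.1],[0,0,-0.14]]
    - [[-0.6,0.44,0.1],[0,0,-0.187]]
    - [[-0.75,0.55,0.1],[0,0,-0.234]]
  grip: 0.86

```text
clock: 1.0
position: [377.6, -359.6, 206.2]
ee_rot: [-0.557, 0.831, 0.0, -0.0]
contact_force: [1.8, -0.8, 0.6]
gripper_width: 73.3
grasp_force: 0.0
```

```bash
python3 -c "
from h import *
plan([442,-237,180],19.4)"
```

```text
t 1.0 pos [ 377.6 -359.6  206.2] F [ 1.8 -0.8  0.6] w 73.3 j6 0.06 | shift [-0.5514 -0.0517  0.1047] turn [ 1.000e-04  0.000e+00 -2.319e-01] deg [  0.    0.  -41.7]
```

Request:
arm_command:
  rows:
    - [[-0.14,-0.01,0.03],[0,0,-0.047]]
    - [[-0.28,-0.03,0.05],[0,0,-0.094]]
    - [[-0.42,-0.04,0.08],[0,0,-0.14]]
    - [[-0.551,-0.052,0.105],[0,0,-0.187]]
    - [[-0.551,-0.052,0.105],[0,0,-0.232]]

```text
clock: 1.5
position: [443.4, -236.5, 179.5]
ee_rot: [0.817, -0.576, -0.0, -0.0]
contact_force: [-1.6, -0.5, 0.9]
gripper_width: 73.2
grasp_force: 0.0
```

```bash
python3 -c "
from h import *
plan([442,-237,42],19.4)
c=arm.camera_info('side')
im,P=cloud('side')
m=(P[...,2]>76)&(P[...,2]<100)&(np.hypot(P[...,0]-442,P[...,1]+237)<45)
print(m.sum(),cv2.minEnclosingCircle(P[m][:,:2].astype(np.float32)),P[m].mean(0))
print(arm.spot_in('side','lid_3_grip'))"
```

```text
t 1.5 pos [ 443.4 -236.5  179.5] F [-1.6 -0.5  0.9] w 73.2 j6 0.51 | shift [4.000e-04 6.000e-03 5.501e-01] turn [0.0001 0.0002 0.0015] deg [0.  0.  0.3]
229 ((444.7768249511719, -237.02879333496094), 29.496501922607422) [ 442.93492051 -233.38442701   84.27147469]
[{'position': [274.0, 297.4], 'score': 0.91}, {'position': [358.3, 210.6], 'score': 0.37}]
```

Request:
arm_command:
  rows:
    - [[0,0.002,0.18],[0,0,0]]
    - [[0,0.002,0.36],[0,0,0]]
    - [[0,0.002,0.48],[0,0,0]]
    - [[0,0.002,0.55],[0,0,0.0015]]
    - [[0,0.002,0.55],[0,0,0.0015]]

```text
clock: 2.1
position: [440.2, -239.6, 40.4]
ee_rot: [0.812, -0.584, -0.002, 0.001]
contact_force: [0.1, 0.3, 0.2]
gripper_width: 73.4
grasp_force: 0.0
```

Request:
arm_command:
  rows:
    - [[0,0,0],[0,0,0]]
    - [[0,0,0],[0,0,0]]
    - [[0,0,0],[0,0,0]]
    - [[0,0,0],[0,0,0]]
    - [[0,0,0],[0,0,0]]
  grip: 0

```text
clock: 2.6
position: [443.6, -240.0, 44.5]
ee_rot: [0.813, -0.582, 0.002, -0.001]
contact_force: [0.9, -0.7, 6.8]
gripper_width: 56.5
grasp_force: 64.8
```

Request:
arm_command:
  rows:
    - [[0,0,-0.06],[0,0,0]]
    - [[0,0,-0.2],[0,0,0]]
    - [[0,0,-0.36],[0,0,0]]
    - [[0,0,-0.56],[0,0,0]]
    - [[0,0,-0.56],[0,0,0]]

```text
clock: 3.1
position: [445.2, -240.5, 189.2]
ee_rot: [0.813, -0.582, 0.006, -0.002]
contact_force: [1.6, -0.6, -2.9]
gripper_width: 56.5
grasp_force: 65.6
```

```bash
python3 -c "
from h import *
plan([597.5,-254.5,186],19.4)
s=arm.read_state();print(s['ee_rot'],s['contact_force'])
im,P=cloud('side'); cv2.imwrite('pics/e.png',cv2.resize(im[120:230,275:405],(780,560),interpolation=2))
c=np.array(s['position']);m=(np.hypot(P[...,0]-c[0],P[...,1]-c[1])<45)&(P[...,2]<c[2]-10)&(P[...,2]>c[2]-50);q=P[m];print(m.sum(),q.mean(0),q.min(0),q.max(0))"
```

```text
t 3.1 pos [ 445.2 -240.5  189.2] F [ 1.6 -0.6 -2.9] w 56.5 j6 0.5 | shift [ 0.2498 -0.5583  0.0211] turn [-0.0035 -0.0026 -0.0031] deg [-0.6 -0.5 -0.6]
[ 0.81332629 -0.58176757  0.00648803 -0.00217815] [ 1.57357698 -0.64199189 -2.87958933]
260 [ 434.94728894 -219.79192965  162.82904684] [ 413.05444747 -254.88124006  144.28966702] [ 471.01387093 -207.71086152  179.07975707]
```

View pics/e.png

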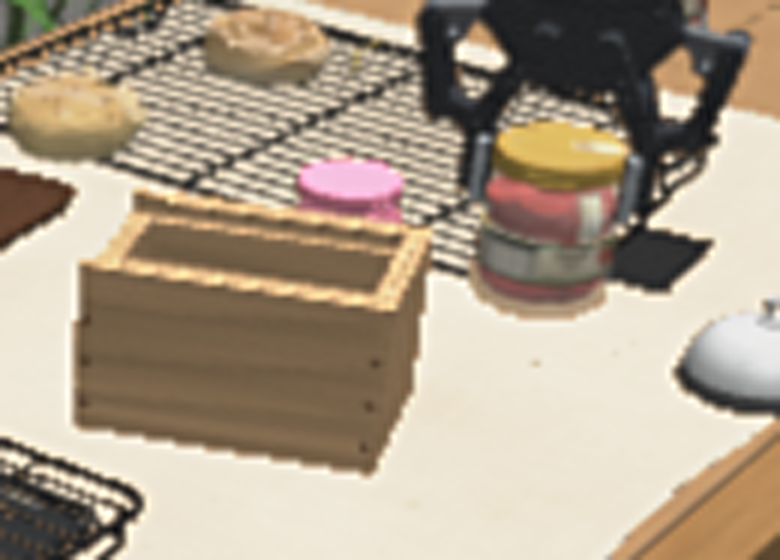

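The jar hangs upright between the pads at crop (550,220). I'll fit its axis and then move it over the box.

Request:
arm_command:
  rows:
    - [[0.06,-0.14,0.01],[0,0,0]]
    - [[0.125,-0.28,0.02],[0,0,0]]
    - [[0.188,-0.42,0.02],[-0.0035,-0.0026,-0.003]]
    - [[0.25,-0.558,0.02],[-0.0035,-0.0026,-0.003]]
    - [[0.25,-0.558,0.02],[-0.0035,-0.0026,-0.003]]

```text
clock: 3.65
position: [596.4, -253.1, 172.9]
ee_rot: [0.816, -0.578, -0.009, 0.003]
contact_force: [-1.5, 1.0, -4.8]
gripper_width: 56.7
grasp_force: 65.7
```

```bash
cat > jar.py <<'E'
from h import *
from scipy.optimize import least_squares
plan([597.5,-254.5,150],19.4)
s=arm.read_state();print(s['ee_rot'])
im,P=cloud('side'); c=np.array(s['position'])
for lo,hi in((-42,-28),(-28,-12)):
    m=(np.hypot(P[...,0]-c[0],P[...,1]-c[1])<40)&(P[...,2]<c[2]+hi)&(P[...,2]>c[2]+lo)
    q=P[m]; f=least_squares(lambda p:np.hypot(q[:,0]-p[0],q[:,1]-p[1])-30,c[:2]+[8,-8],loss="soft_l1"); print(len(q),f.x,f.cost/len(q),q[:,2].min()-c[2])
E
python3 jar.py
```

```text
t 3.65 pos [ 596.4 -253.1  172.9] F [-1.5  1.  -4.8] w 56.7 j6 0.49 | shift [ 0.0078 -0.0036  0.0914] turn [ 0.0046  0.0035 -0.0002] deg [ 0.8  0.6 -0. ]
[ 0.8158871  -0.57814094 -0.00861432  0.00266312]
84 [ 594.2212746  -252.59546409] 0.8782223482261224 -41.96023121203601
111 [ 595.23139641 -253.59845409] 0.8896305907745681 -27.807346784489965
```

Request:
arm_command:
  rows:
    - [[0,0,0],[0,0,0]]
    - [[0,0,0],[0,0,0]]
    - [[0,0,0],[0,0,0]]
    - [[0,0,0],[0,0,0]]

```text
clock: 4.1
position: [593.4, -253.5, 178.0]
ee_rot: [0.816, -0.578, -0.006, 0.002]
contact_force: [0.4, -0.5, -4.4]
gripper_width: 56.6
grasp_force: 65.7
```

```bash
python3 jar.py
```

```text
t 4.1 pos [ 593.4 -253.5  178. ] F [ 0.4 -0.5 -4.4] w 56.6 j6 0.49 | shift [ 0.0101 -0.0154  0.1118] turn [ 0.0034  0.0026 -0.0004] deg [ 0.6  0.5 -0.1]
[ 0.8157726  -0.57833371 -0.00643081  0.00195497]
92 [ 591.68497164 -253.75476809] 0.7785721537530184 -41.796495558838814
113 [ 592.70209684 -253.9698686 ] 0.9481384601008698 -27.987663603568734
```

Request:
arm_command:
  rows:
    - [[0.009,-0.018,0.0],[0.0034,0.0026,0]]
    - [[0.009,-0.018,0.12],[0.0034,0.0026,0]]
    - [[0.009,-0.018,0.24],[0.0034,0.0026,0]]
    - [[0.009,-0.018,0.34],[0.0034,0.0026,0]]
    - [[0.009,-0.018,0.34],[0.0034,0.0026,0]]

```text
clock: 4.65
position: [595.0, -253.0, 88.3]
ee_rot: [0.816, -0.579, -0.004, 0.002]
contact_force: [-0.7, 0.4, -4.3]
gripper_width: 56.5
grasp_force: 65.7
```

```bash
python3 -c "
from h import *
plan([597.5,-254.5,52],19.4)"
```

```text
t 4.65 pos [ 595.  -253.    88.3] F [-0.7  0.4 -4.3] w 56.5 j6 0.49 | shift [ 0.0098 -0.0084  0.145 ] turn [ 0.0024  0.0017 -0.0006] deg [ 0.4  0.3 -0.1]
```

Request:
arm_command:
  rows:
    - [[0.006,-0.008,0.03],[0.0024,0.0017,0]]
    - [[0.006,-0.008,0.06],[0.0024,0.0017,0]]
    - [[0.006,-0.008,0.09],[0.0024,0.0017,0]]
    - [[0.006,-0.008,0.11],[0.0024,0.0017,0]]
    - [[0.006,-0.008,0.11],[0.0024,0.0017,0]]

```text
clock: 5.15
position: [599.8, -254.5, 64.3]
ee_rot: [0.816, -0.578, 0.004, -0.001]
contact_force: [-0.3, -0.1, -3.6]
gripper_width: 56.9
grasp_force: 65.8
```

```bash
python3 -c "
from h import *
plan([597.5,-254.5,52],19.4)"
```

```text
t 5.15 pos [ 599.8 -254.5   64.3] F [-0.3 -0.1 -3.6] w 56.9 j6 0.49 | shift [-0.0032  0.0092  0.0492] turn [-0.002  -0.0014 -0.0004] deg [-0.4 -0.3 -0.1]
```

Request:
arm_command:
  rows:
    - [[0,0,0.012],[0,0,0]]
    - [[0,0,0.024],[0,0,0]]
    - [[0,0,0.036],[0,0,0]]
    - [[0,0,0.036],[0,0,0]]
    - [[0,0,0.036],[0,0,0]]

```text
clock: 5.65
position: [600.4, -254.6, 55.9]
ee_rot: [0.816, -0.578, 0.004, -0.001]
contact_force: [-1.1, 0.0, -3.5]
gripper_width: 56.9
grasp_force: 65.8
```

```bash
python3 -c "
from h import *
plan([597.5,-254.5,52],19.4)"
```

```text
t 5.65 pos [ 600.4 -254.6   55.9] F [-1.1  0.  -3.5] w 56.9 j6 0.49 | shift [-0.0042  0.011   0.0156] turn [-0.0023 -0.0017 -0.0003] deg [-0.4 -0.3 -0. ]
```

Request:
arm_command:
  rows:
    - [[0,0.004,0.006],[-0.002,-0.0015,0]]
    - [[0,0.008,0.012],[-0.002,-0.0015,0]]
    - [[0,0.008,0.016],[-0.002,-0.0015,0]]
    - [[0,0.008,0.016],[-0.002,-0.0015,0]]

```text
clock: 6.05
position: [598.5, -255.4, 52.6]
ee_rot: [0.816, -0.578, 0.001, -0.0]
contact_force: [-2.0, 0.2, 0.2]
gripper_width: 56.6
grasp_force: 66.1
```

Request:
arm_command:
  rows:
    - [[0,0,0.006],[0,0,0]]
    - [[0,0,0.01],[0,0,0]]
    - [[0,0,0.01],[0,0,0]]

```text
clock: 6.35
position: [598.6, -255.4, 52.5]
ee_rot: [0.816, -0.578, 0.001, 0.0]
contact_force: [-6.1, 2.5, 11.1]
gripper_width: 56.4
grasp_force: 67.2
```

The jar is touching down (Fz +11), so I'm releasing it.

Request:
arm_command:
  rows:
    - [[0,0,0],[0,0,0]]
    - [[0,0,0],[0,0,0]]
    - [[0,0,0],[0,0,0]]
  grip: 0.86

```text
clock: 6.65
position: [605.8, -255.4, 52.7]
ee_rot: [0.817, -0.577, 0.008, -0.003]
contact_force: [9.2, 1.8, 1.7]
gripper_width: 73.4
grasp_force: 0.0
```

Request:
arm_command:
  rows:
    - [[0,0,-0.06],[0,0,0]]
    - [[0,0,-0.2],[0,0,0]]
    - [[0,0,-0.4],[0,0,0]]
    - [[0,0,-0.6],[0,0,0]]
    - [[0,0,-0.6],[0,0,0]]

```text
clock: 7.15
position: [603.1, -257.1, 209.7]
ee_rot: [0.816, -0.578, 0.01, -0.003]
contact_force: [1.7, -1.3, 1.0]
gripper_width: 73.4
grasp_force: 0.0
```

```bash
python3 -c "
from h import *
plan([450,145,150],12.4)"
```

```text
t 7.15 pos [ 603.1 -257.1  209.7] F [ 1.7 -1.3  1. ] w 73.4 j6 0.49 | shift [-1.7233  0.0459  0.216 ] turn [-0.0053 -0.0038  0.0391] deg [-1.  -0.7  7. ]
```

Request:
arm_command:
  rows:
    - [[-0.18,0,0],[0,0,0]]
    - [[-0.36,0,0],[0,0,0]]
    - [[-0.54,0,0],[0,0,0]]
    - [[-0.72,0,0],[0,0,0]]
    - [[-0.9,0.02,0],[-0.0053,-0.0038,0.039]]

```text
clock: 7.65
position: [518.7, -43.1, 199.9]
ee_rot: [0.778, -0.628, -0.008, 0.002]
contact_force: [0.6, 0.4, 0.6]
gripper_width: 73.4
grasp_force: 0.0
```

```bash
cat > lid.py <<'E'
from h import *
im,P=cloud("top"); cv2.imwrite("pics/f.png",cv2.resize(im[150:250,310:410],(600,600),interpolation=2))
# jar cap in the box
z=P[...,2]; r=P[...,:2]-[597.5,-254.5]
a=np.radians(19.4);X=np.array([np.cos(a),np.sin(a)]);Y=np.array([-X[1],X[0]]); s,t=r@X,r@Y
m=(abs(s)<55)&(abs(t)<36)&(z>80)&(z<104); q=P[m]
hsv=cv2.cvtColor(im,cv2.COLOR_BGR2HSV); g=m&(hsv[...,1]>150)
for k in(m,g):
    if k.sum()>5: print("cap",k.sum(),np.median(P[k],0).round(1),"s,t",s[k].mean().round(1),t[k].mean().round(1),np.percentile(s[k],[3,97]).round(1),np.percentile(t[k],[3,97]).round(1))
E
cat lid.py > l2.py; cat >> l2.py <<'E'
I,Q=cloud("side"); z=Q[...,2]
m=(abs(Q[...,0]-447)<60)&(abs(Q[...,1]-146)<45)&(z>18)&(z<36)&(I.max(-1)>0)
p=Q[m]; r=cv2.minAreaRect(p[:,:2].astype(np.float32)); print("side batten",m.sum(),np.round(r,1) if 0 else r)
m=(np.hypot(Q[...,0]-447,Q[...,1]-146)<95)&(z>3)&(z<12)&(cv2.cvtColor(I,cv2.COLOR_BGR2HSV)[...,1]>85)
print("side lid",m.sum(),cv2.minAreaRect(Q[m][:,:2].astype(np.float32)))
plan([450,145,120],12.4)
E
python3 l2.py
```

```text
cap 278 [ 593.8 -253.5   93.5] s,t -3.1 2.3 [-28.   22.7] [-22.6  27.7]
cap 211 [ 598.5 -249.    93.6] s,t 1.3 3.2 [-23.5  22.7] [-22.6  27.9]
side batten 129 ((445.156005859375, 142.67501831054688), (14.297977447509766, 52.402652740478516), 10.932244300842285)
side lid 1600 ((439.4296875, 141.1245880126953), (161.80484008789062, 86.7872085571289), 11.763480186462402)
t 7.75 pos [518.1 -41.2 200.2] F [ 1.   0.3 -0.9] w 73.4 j6 -0.0 | shift [-0.7825  0.0999  0.3311] turn [0.0046 0.0035 0.0006] deg [0.8 0.6 0.1]
```

View pics/f.png

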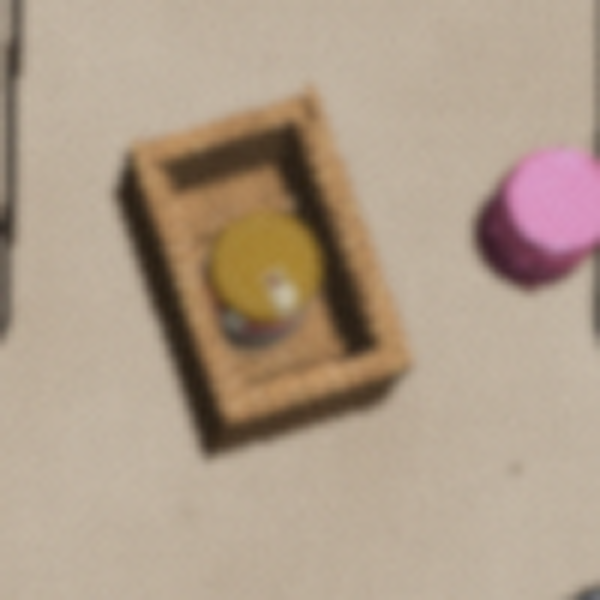

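The jar stands in the middle of the box, with its cap at z 93.5, crop (265,265). The batten is at (445,143) and its angle is about 11.5°. I'm going there now.

```bash
python3 -c "
from h import *
plan([445,143,70],11.5)"
```

```text
t 7.75 pos [518.1 -41.2 200.2] F [ 1.   0.3 -0.9] w 73.4 j6 -0.0 | shift [-0.7768  0.1183  0.5313] turn [0.0046 0.0035 0.0056] deg [0.8 0.6 1. ]
```

Request:
arm_command:
  rows:
    - [[-0.18,0.03,0.05],[0.0046,0.0035,0.0056]]
    - [[-0.36,0.06,0.1],[0.0046,0.0035,0.0056]]
    - [[-0.54,0.09,0.2],[0.0046,0.0035,0.0056]]
    - [[-0.71,0.118,0.3],[0.0046,0.0035,0.0056]]
    - [[-0.777,0.118,0.42],[0.0046,0.0035,0.0056]]
  grip: 0.45

```text
clock: 8.25
position: [447.4, 142.5, 97.6]
ee_rot: [0.775, -0.632, 0.001, -0.002]
contact_force: [1.8, -0.3, 0.4]
gripper_width: 38.7
grasp_force: 0.0
```

Request:
arm_command:
  rows:
    - [[0,0,0],[0,0,0]]
    - [[0,0,0],[0,0,0]]
    - [[0,0,0],[0,0,0]]

```text
clock: 8.55
position: [448.3, 139.5, 98.0]
ee_rot: [0.773, -0.634, 0.0, -0.0]
contact_force: [0.6, 0.7, 1.0]
gripper_width: 38.9
grasp_force: 0.0
```

```bash
python3 -c "
from h import *
plan([445,143,16],11.5);plan([445,143,16],11.5)"
```

```text
t 8.55 pos [448.3 139.5  98. ] F [0.6 0.7 1. ] w 38.9 j6 -0.45 | shift [-0.0165  0.0105  0.3281] turn [-0.0003  0.     -0.0012] deg [-0.   0.  -0.2]
t 8.55 pos [448.3 139.5  98. ] F [0.6 0.7 1. ] w 38.9 j6 -0.45 | shift [-0.0165  0.0105  0.3281] turn [-0.0003  0.     -0.0012] deg [-0.   0.  -0.2]
```

Request:
arm_command:
  rows:
    - [[-0.016,0.01,0.1],[0,0,0]]
    - [[-0.016,0.01,0.2],[0,0,0]]
    - [[-0.016,0.01,0.28],[0,0,0]]
    - [[-0.016,0.01,0.328],[0,0,0]]
    - [[-0.016,0.01,0.328],[0,0,0]]

```text
clock: 9.05
position: [443.9, 141.9, 14.5]
ee_rot: [0.773, -0.635, -0.0, 0.001]
contact_force: [0.1, 0.7, 0.9]
gripper_width: 38.2
grasp_force: 0.0
```

Request:
arm_command:
  rows:
    - [[0,0,0.01],[0,0,0]]
    - [[0,0,0.02],[0,0,0]]
    - [[0,0,0.02],[0,0,0]]

```text
clock: 9.35
position: [444.0, 143.0, 10.5]
ee_rot: [0.773, -0.634, -0.0, 0.0]
contact_force: [0.4, 0.2, 0.7]
gripper_width: 38.3
grasp_force: 0.0
```

Request:
arm_command:
  rows:
    - [[0,0,0.006],[0,0,0]]
    - [[0,0,0.006],[0,0,0]]
    - [[0,0,0.006],[0,0,0]]
    - [[0,0,0.006],[0,0,0]]
    - [[0,0,0.006],[0,0,0]]
  grip: 0

```text
clock: 9.85
position: [443.9, 143.2, 8.9]
ee_rot: [0.774, -0.634, -0.0, 0.0]
contact_force: [-0.4, 0.1, 5.5]
gripper_width: 12.9
grasp_force: 60.9
```

Request:
arm_command:
  rows:
    - [[0,0,-0.05],[0,0,0]]
    - [[0,0,-0.15],[0,0,0]]
    - [[0,0,-0.35],[0,0,0]]
    - [[0,0,-0.55],[0,0,0]]
    - [[0,0,-0.7],[0,0,0]]

```text
clock: 10.35
position: [444.0, 143.3, 186.0]
ee_rot: [0.773, -0.634, -0.0, -0.0]
contact_force: [1.5, 1.3, -1.6]
gripper_width: 12.3
grasp_force: 60.2
```

```bash
python3 -c "
from h import *
a=np.radians(19.4);X=np.array([np.cos(a),np.sin(a)])
p=np.array([597.5,-254.5])+X*170
print(p);plan([p[0],p[1],190],19.4)"
```

```text
[ 757.84785185 -198.03260758]
t 10.35 pos [444.  143.3 186. ] F [ 1.5  1.3 -1.6] w 12.3 j6 -0.46 | shift [ 1.5852 -0.9628 -0.0164] turn [-0.      0.0001 -0.0448] deg [-0.   0.  -8.1]
```

Request:
arm_command:
  rows:
    - [[0.1,-0.06,0],[0,0,0]]
    - [[0.26,-0.16,0],[0,0,-0.01]]
    - [[0.42,-0.255,0],[0,0,-0.02]]
    - [[0.58,-0.35,0],[0,0,-0.03]]
    - [[0.74,-0.45,0],[0,0,-0.04]]

```text
clock: 10.85
position: [590.8, -17.6, 182.4]
ee_rot: [0.812, -0.584, -0.001, 0.001]
contact_force: [0.8, 0.8, -0.8]
gripper_width: 12.1
grasp_force: 60.2
```

```bash
python3 -c "
from h import *
plan([757.8,-198,180],19.4)"
```

```text
t 10.85 pos [590.8 -17.6 182.4] F [ 0.8  0.8 -0.8] w 12.1 j6 0.08 | shift [ 0.8969 -0.403   0.008 ] turn [ 0.0011  0.0001 -0.0045] deg [ 0.2  0.  -0.8]
```

Request:
arm_command:
  rows:
    - [[0.18,-0.08,0],[0,0,-0.004]]
    - [[0.36,-0.16,0],[0,0,-0.004]]
    - [[0.54,-0.24,0],[0,0,-0.004]]
    - [[0.72,-0.32,0],[0,0,-0.004]]
    - [[0.85,-0.39,0],[0,0,-0.004]]

```text
clock: 11.35
position: [751.0, -189.2, 181.1]
ee_rot: [0.815, -0.58, -0.002, 0.001]
contact_force: [0.8, -0.2, -1.6]
gripper_width: 12.7
grasp_force: 60.2
```

Request:
arm_command:
  rows:
    - [[0.03,-0.005,0],[0,0,0]]
    - [[0.045,-0.01,0],[0,0,0]]
    - [[0.045,-0.01,0],[0,0,0]]
    - [[0.045,-0.01,0],[0,0,0]]

```text
clock: 11.75
position: [756.0, -195.3, 183.6]
ee_rot: [0.816, -0.578, -0.001, 0.001]
contact_force: [0.4, -0.1, -2.1]
gripper_width: 12.4
grasp_force: 60.2
```

```bash
cat > lidpose.py <<'E'
from h import *
import sys
plan([757.8,-198,180],19.4)
s=arm.read_state(); c=s["position"]; print(s["ee_rot"])
im,P=cloud("side")
a=np.radians(19.4);X=np.array([np.cos(a),np.sin(a)]);Y=np.array([-X[1],X[0]])
zz=c[2]-9
r=P[...,:2]-c[:2]; m=(abs(r@X)<90)&(abs(r@Y)<60)&(abs(P[...,2]-zz-3)<9)
n,l,st,_=cv2.connectedComponentsWithStats(m.astype(np.uint8)); k=1+np.argmax(st[1:,4]); m=l==k
q=P[m]; e=cv2.minAreaRect(q[:,:2].astype(np.float32)); print("lid side",len(q),e,"rel",np.array(e[0])-c[:2],np.median(q[:,2])-c[2])
A=np.c_[q[:,:2]-c[:2],np.ones(len(q))]; f=np.linalg.lstsq(A,q[:,2],rcond=None)[0]; print("tilt",np.degrees(np.arctan(f[:2]@X)).round(2),np.degrees(np.arctan(f[:2]@Y)).round(2),"z@tcp",f[2].round(1))
cv2.imwrite("pics/%s.png"%sys.argv[1],cv2.resize(im[90:230,250:400],(600,560),interpolation=2))
E
python3 lidpose.py g
```

```text
t 11.75 pos [ 756.  -195.3  183.6] F [ 0.4 -0.1 -2.1] w 12.4 j6 0.38 | shift [ 0.0127 -0.0034  0.0144] turn [ 0.0007 -0.     -0.0005] deg [ 0.1 -0.  -0.1]
[ 8.15682513e-01 -5.78498817e-01 -6.10482393e-04  8.85225775e-04]
lid side 628 ((755.0709838867188, -195.06146240234375), (149.79409790039062, 89.64134979248047), 19.636302947998047) rel [-0.88289804  0.21128995] -3.015635257238273
tilt -0.02 -0.9 z@tcp 180.6
```

View pics/g.png

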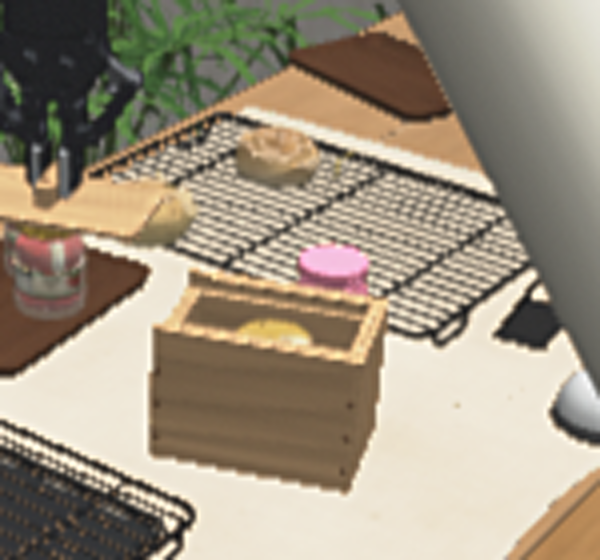

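The lid is level and aligned, at crop (80,200), with tray jars below it. I'll check clearance to the stock jars and work out the lateral alignment.

```bash
python3 -c "
from h import *
P=np.load('top.npz')['P']
a=np.radians(19.4);X=np.array([np.cos(a),np.sin(a)]);Y=np.array([-X[1],X[0]])
B=np.array([597.9,-254.7])
for u,v in((352,105),(371,117),(386,104)):
    w=P[v-6:v+7,u-6:u+7].reshape(-1,3); w=w[w[:,2]>70]; p=np.median(w,0); r=p[:2]-B; print(p.round(),np.percentile(w[:,2],95).round(),'box s,t',(r@X).round(),(r@Y).round())
p=B+X*145; print(p); plan([p[0],p[1],130],19.6); plan([p[0],p[1],113],19.6)
L=np.array([755.07,-195.06])-B; print('lid s,t',L@X,L@Y)
"
```

```text
[ 887. -246.   93.] 99.0 box s,t 276.0 -88.0
[ 848. -306.   94.] 100.0 box s,t 219.0 -132.0
[ 893. -354.   93.] 100.0 box s,t 245.0 -191.0
[ 734.6672854  -206.53663588]
t 11.8 pos [ 756.1 -195.2  183.9] F [-0.8  0.1 -1.3] w 12.5 j6 0.38 | shift [0.0145 0.0954 0.2159] turn [ 0.0005 -0.0001 -0.0015] deg [ 0.1 -0.  -0.3]
t 11.8 pos [ 756.1 -195.2  183.9] F [-0.8  0.1 -1.3] w 12.5 j6 0.38 | shift [0.0145 0.0953 0.2839] turn [ 0.0005 -0.0001 -0.0015] deg [ 0.1 -0.  -0.3]
lid s,t 168.05639505516857 4.048034221833238
```

Request:
arm_command:
  rows:
    - [[0.016,0.0,0.1],[0,0,0]]
    - [[0.016,0.0,0.2],[0,0,0]]
    - [[0.016,0.02,0.25],[0,0,0]]
    - [[0.016,0.04,0.26],[0,0,0]]
    - [[0.016,0.04,0.26],[0,0,0]]

```text
clock: 12.3
position: [747.7, -203.2, 119.1]
ee_rot: [0.816, -0.579, -0.0, 0.001]
contact_force: [-0.6, 0.5, 0.4]
gripper_width: 12.5
grasp_force: 60.1
```

Request:
arm_command:
  rows:
    - [[0,0,0],[0,0,0]]
    - [[0,0,0],[0,0,0]]

```text
clock: 12.5
position: [749.1, -203.5, 120.1]
ee_rot: [0.815, -0.579, 0.001, 0.0]
contact_force: [0.1, -0.7, -1.2]
gripper_width: 12.3
grasp_force: 60.1
```

```bash
cat > st.py <<'E'
from h import *
# lid pose vs box, both from this picture pair
import sys
s=arm.read_state(); c=np.array(s["position"])
a=np.radians(19.5);X=np.array([np.cos(a),np.sin(a)]);Y=np.array([-X[1],X[0]]); B=np.array([597.9,-254.7])
r=c[:2]-B; print("t",round(s["clock"],2),"TCP s,t,z",(r@X).round(1),(r@Y).round(1),c[2].round(1),"F s,t,z",np.round([s["contact_force"][:2]@X,s["contact_force"][:2]@Y,s["contact_force"][2]],1),"w",round(s["gripper_width"],1)); print(s["ee_rot"].round(4))
for n in sys.argv[1:]:
    im,P=cloud(n); d=P[...,:2]-B; S,T=d@X,d@Y; z=P[...,2]; sc=(r@X)
    m=(abs(S-sc)<85)&(abs(T)<60)&(abs(z-c[2]+3)<6)&(S>79)
    q=np.c_[S[m],T[m],z[m]]
    if len(q)<30: continue
    f=np.linalg.lstsq(np.c_[q[:,:2],np.ones(len(q))],q[:,2],rcond=None)[0]
    e=cv2.minAreaRect(q[:,:2].astype(np.float32)); print(n,len(q),"T edges",np.percentile(q[:,1],[2,98]).round(1),"z med",np.median(q[:,2]).round(1),"tilt s,t",np.degrees(f[:2]).round(1),e)
    b=(abs(S)<70)&(abs(T)<60)&(abs(z-114)<4); print(n,"box T edges",np.percentile(T[b],[2,98]).round(1),"z",np.median(z[b]).round(1))
    cv2.imwrite("pics/st_%s_%d.png"%(n,s["clock"]*100),im)
E
python3 st.py top side
```

```text
t 12.5 TCP s,t,z 159.6 -2.2 120.1 F s,t,z [-0.2 -0.7 -1.2] w 12.3
[ 8.155e-01 -5.788e-01  9.000e-04  3.000e-04]
top 653 T edges [-40.7  40.8] z med 117.4 tilt s,t [-0.4  0.8] ((156.9588623046875, -0.8867301940917969), (85.74311065673828, 149.88902282714844), 89.51710510253906)
top box T edges [-48.6  50.8] z 114.3
side 619 T edges [-42.1  40.7] z med 116.7 tilt s,t [ 0.1 -0.7] ((158.55081176757812, -2.151508331298828), (89.39850616455078, 149.34732055664062), 89.67308807373047)
side box T edges [-52.2  51.2] z 113.5
```

Request:
arm_command:
  rows:
    - [[-0.004,0,0.016],[0,0,0]]
    - [[-0.004,0,0.031],[0,0,0]]
    - [[-0.004,0.015,0.031],[0,0,0]]
    - [[-0.004,0.03,0.031],[0,0,0]]
    - [[-0.004,0.03,0.031],[0,0,0]]

```text
clock: 13.1
position: [740.3, -205.6, 110.6]
ee_rot: [0.815, -0.579, -0.0, 0.001]
contact_force: [0.2, -0.7, -1.1]
gripper_width: 12.8
grasp_force: 60.1
```

Request:
arm_command:
  rows:
    - [[0,0.015,0],[0,0,0]]
    - [[0,0.03,0],[0,0,0]]
    - [[0,0.03,0],[0,0,0]]

```text
clock: 13.4
position: [733.3, -207.9, 110.8]
ee_rot: [0.815, -0.579, -0.0, 0.001]
contact_force: [0.3, -0.1, -0.8]
gripper_width: 12.7
grasp_force: 60.1
```

```bash
python3 st.py top side
```

```text
t 13.4 TCP s,t,z 143.2 -1.1 110.8 F s,t,z [ 0.2 -0.2 -0.8] w 12.7
[ 8.152e-01 -5.791e-01 -4.000e-04  9.000e-04]
top 546 T edges [-39.3  42.1] z med 107.9 tilt s,t [ 0.3 -0.7] ((147.58355712890625, 0.3366508483886719), (136.14463806152344, 85.351318359375), 0.03860834240913391)
top box T edges [-48.7  51.1] z 114.1
side 563 T edges [-41.1  41.4] z med 107.7 tilt s,t [-0.1 -0.5] ((147.88058471679688, 0.2939414978027344), (89.32369995117188, 138.51373291015625), 89.1377944946289)
side box T edges [-49.8  50.7] z 113.6
```

Request:
arm_command:
  rows:
    - [[0,0.02,0.001],[0,0,0]]
    - [[0,0.04,0.002],[0,0,0]]
    - [[0,0.06,0.002],[0,0,0]]
    - [[0,0.08,0.002],[0,0,0]]

```text
clock: 13.9
position: [714.4, -214.5, 110.1]
ee_rot: [0.815, -0.579, -0.0, 0.001]
contact_force: [0.2, -0.6, -1.4]
gripper_width: 12.1
grasp_force: 60.1
```

```bash
python3 st.py side
```

```text
t 13.9 TCP s,t,z 123.2 -0.9 110.1 F s,t,z [-0.  -0.6 -1.4] w 12.1
[ 8.153e-01 -5.790e-01 -4.000e-04  1.000e-03]
side 471 T edges [-39.3  43.1] z med 107.1 tilt s,t [-0.3 -0.8] ((137.60269165039062, 0.6833610534667969), (86.66704559326172, 117.3466796875), 89.61031341552734)
side box T edges [-51.6  50.8] z 113.7
```

Request:
arm_command:
  rows:
    - [[0,0.03,0],[0,0,0]]
    - [[0,0.06,0],[0,0,0]]
    - [[0,0.09,0],[0,0,0]]
    - [[0,0.12,0],[0,0,0]]
    - [[0,0.15,0],[0,0,0]]

```text
clock: 14.45
position: [678.8, -226.9, 110.2]
ee_rot: [0.815, -0.579, -0.0, 0.001]
contact_force: [0.2, 0.5, -1.8]
gripper_width: 12.5
grasp_force: 60.1
```

```bash
python3 st.py
```

```text
t 14.45 TCP s,t,z 85.5 -0.8 110.2 F s,t,z [ 0.3  0.4 -1.8] w 12.5
[ 8.153e-01 -5.790e-01 -4.000e-04  9.000e-04]
```

Request:
arm_command:
  rows:
    - [[0,0.03,0],[0,0,0]]
    - [[0,0.06,0],[0,0,0]]
    - [[0,0.09,0],[0,0,0]]
    - [[0,0.12,0],[0,0,0]]
    - [[0,0.15,0],[0,0,0]]

```text
clock: 14.95
position: [643.5, -239.2, 110.2]
ee_rot: [0.815, -0.579, -0.0, 0.001]
contact_force: [-0.3, 0.2, -0.6]
gripper_width: 12.5
grasp_force: 60.1
```

Request:
arm_command:
  rows:
    - [[0,0.03,0],[0,0,0]]
    - [[0,0.06,0],[0,0,0]]
    - [[0,0.09,0],[0,0,0]]
    - [[0,0.12,0],[0,0,0]]
    - [[0,0.12,0],[0,0,0]]

```text
clock: 15.45
position: [614.7, -249.2, 110.4]
ee_rot: [0.815, -0.579, -0.001, 0.001]
contact_force: [-0.9, 0.0, -0.5]
gripper_width: 12.3
grasp_force: 60.1
```

```bash
python3 st.py
```

```text
t 15.45 TCP s,t,z 17.7 -0.4 110.4 F s,t,z [-0.9  0.4 -0.5] w 12.3
[ 8.151e-01 -5.793e-01 -7.000e-04  1.000e-03]
```

Request:
arm_command:
  rows:
    - [[0,0.016,0],[0,0,0]]
    - [[0,0.032,0],[0,0,0]]
    - [[0,0.042,0],[0,0,0]]
    - [[0,0.046,0],[0,0,0]]
    - [[0,0.046,0],[0,0,0]]

```text
clock: 15.95
position: [604.8, -252.7, 110.3]
ee_rot: [0.815, -0.579, -0.0, 0.001]
contact_force: [-0.3, -0.4, -0.9]
gripper_width: 12.6
grasp_force: 60.1
```

Request:
arm_command:
  rows:
    - [[0,0.006,0],[0,0,0]]
    - [[0,0.012,0],[0,0,0]]
    - [[0,0.012,0],[0,0,0]]

```text
clock: 16.25
position: [603.2, -253.3, 110.6]
ee_rot: [0.815, -0.579, 0.001, 0.0]
contact_force: [2.9, 1.8, -1.4]
gripper_width: 12.9
grasp_force: 60.0
```

Request:
arm_command:
  rows:
    - [[0,0.006,0],[0,0,0]]
    - [[0,0.01,0],[0,0,0]]
    - [[0,0.01,0],[0,0,0]]

```text
clock: 16.55
position: [603.0, -253.4, 111.1]
ee_rot: [0.816, -0.579, 0.003, -0.001]
contact_force: [6.5, 5.2, -1.9]
gripper_width: 12.4
grasp_force: 60.0
```

Request:
arm_command:
  rows:
    - [[0,0.006,0],[0,0,0]]
    - [[0,0.01,0],[0,0,0]]
    - [[0,0.01,0],[0,0,0]]

```text
clock: 16.85
position: [603.0, -253.5, 111.4]
ee_rot: [0.816, -0.578, 0.005, -0.003]
contact_force: [11.6, 6.1, -3.1]
gripper_width: 12.4
grasp_force: 60.0
```

```bash
python3 - <<'E'
import sys; sys.argv=["st.py"]; exec(open("st.py").read())
for n in("top","side"):
    im,P=cloud(n); d=P[...,:2]-B; S,T=d@X,d@Y; z=P[...,2]
    m=(abs(T)<32)&(abs(z-107)<5.5)&(S>20)&(S<110); w=(abs(abs(T)-46)<4)&(z>108)&(z<120)&(S>20)&(S<110)
    print(n,"lid end S",np.percentile(S[m],[97,99.5]).round(1),"z",np.median(z[m]).round(1),"wall end S",np.percentile(S[w],[97,99.5]).round(1))
    cv2.imwrite("pics/end_%s.png"%n,cv2.resize(im[140:240,300:400] if n=="top" else im[140:220,280:380],(600,600) if n=="top" else (750,600),interpolation=2))
E
```

```text
t 16.85 TCP s,t,z 5.2 -0.5 111.4 F s,t,z [12.9  1.9 -3.1] w 12.4
[ 0.8157 -0.5785  0.0048 -0.003 ]
top lid end S [63.3 64.5] z 108.9 wall end S [72.6 73.4]
side lid end S [77.  78.2] z 109.2 wall end S [76.2 76.8]
```

View pics/end_side.png

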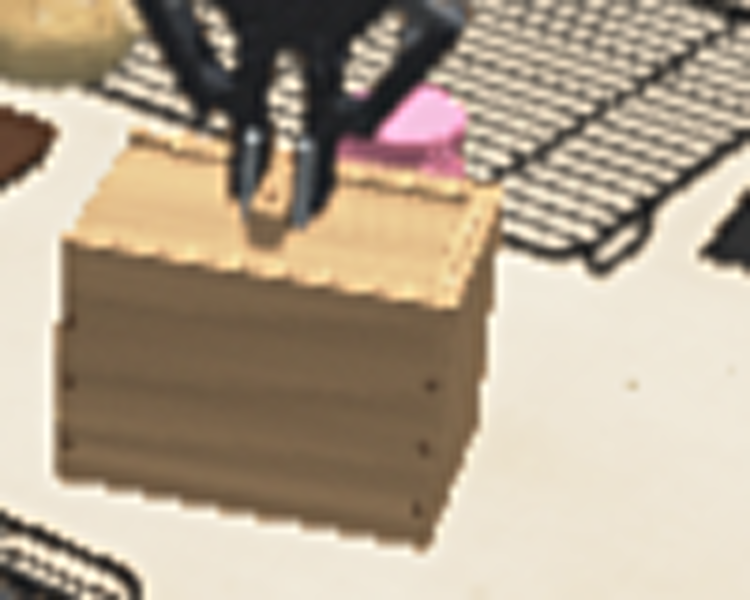

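The lid covers the box and is against a stop, at crop (270,220), but it rides slightly high. I'll ease it down, push once more and then release.

Request:
arm_command:
  rows:
    - [[0,-0.016,0.008],[0,0,0]]
    - [[0,-0.016,0.012],[0,0,0]]
    - [[0,0.0,0.012],[0,0,0]]
    - [[0,0.02,0.012],[0,0,0]]
    - [[0,0.02,0.012],[0,0,0]]

```text
clock: 17.45
position: [603.0, -253.9, 110.7]
ee_rot: [0.816, -0.578, 0.01, -0.006]
contact_force: [18.2, 14.1, -0.1]
gripper_width: 12.5
grasp_force: 60.7
```

```bash
python3 st.py
```

```text
t 17.45 TCP s,t,z 5.0 -0.9 110.7 F s,t,z [21.9  7.3 -0.1] w 12.5
[ 0.8158 -0.5782  0.0097 -0.0065]
```

Request:
arm_command:
  rows:
    - [[0,-0.02,-0.004],[0,0,0]]
    - [[0,-0.036,-0.006],[0,0,0]]
    - [[0,-0.036,-0.006],[0,0,0]]

```text
clock: 17.75
position: [603.2, -253.4, 109.3]
ee_rot: [0.816, -0.579, 0.001, -0.0]
contact_force: [5.4, 4.2, 0.1]
gripper_width: 12.6
grasp_force: 60.9
```

Request:
arm_command:
  rows:
    - [[0,0,0],[0,0,0]]
    - [[0,0,0],[0,0,0]]
    - [[0,0,0],[0,0,0]]
    - [[0,0,0],[0,0,0]]
  grip: 0.4

```text
clock: 18.15
position: [600.2, -254.4, 108.6]
ee_rot: [0.815, -0.579, -0.001, 0.001]
contact_force: [0.3, -0.3, 0.5]
gripper_width: 33.8
grasp_force: 0.0
```

```bash
python3 st.py
```

```text
t 18.15 TCP s,t,z 2.3 -0.5 108.6 F s,t,z [ 0.2 -0.4  0.5] w 33.8
[ 0.8152 -0.5792 -0.001   0.0014]
```

Request:
arm_command:
  rows:
    - [[0,0,-0.04],[0,0,0]]
    - [[0,0,-0.12],[0,0,0]]
    - [[0,0,-0.28],[0,0,0]]
    - [[0,0,-0.46],[0,0,0]]
    - [[0,0,-0.6],[0,0,0]]

```text
clock: 18.65
position: [601.6, -254.3, 262.8]
ee_rot: [0.815, -0.579, 0.001, 0.001]
contact_force: [1.0, 0.7, 0.4]
gripper_width: 34.4
grasp_force: 0.0
```

Request:
arm_command:
  rows:
    - [[-0.2,0,0],[0,0,0]]
    - [[-0.4,0,0],[0,0,0]]
    - [[-0.6,0,0],[0,0,0]]
    - [[-0.8,0,0],[0,0,0]]
    - [[-1,0,0],[0,0,0]]

```text
clock: 19.15
position: [518.0, -16.4, 259.7]
ee_rot: [0.815, -0.579, 0.0, 0.001]
contact_force: [0.8, 0.9, 0.7]
gripper_width: 34.2
grasp_force: 0.0
```

```bash
python3 - <<'E'
import sys; sys.argv=["st.py"]; exec(open("st.py").read())
ims=[]
for n in("top","side"):
    im,P=cloud(n); d=P[...,:2]-B; S,T=d@X,d@Y; z=P[...,2]
    m=(abs(S-10)<60)&(abs(T)<35)&(z>121)&(z<135); e=cv2.minAreaRect(np.c_[S[m],T[m]].astype(np.float32)); print(n,"batten",m.sum(),e,S[m].mean().round(1),"z",np.median(z[m]).round(1))
    f=(abs(S)<60)&(abs(T)<34)&(z>98)&(z<116); print("plate z",np.median(z[f]).round(1), "far half",np.median(z[f&(S>25)]).round(1),"near",np.median(z[f&(S<-25)]).round(1))
    w=(abs(T)<45)&(z>100)&(z<118)&(abs(S)<110); print("S range",np.percentile(S[w],[1,99]).round(1))
    for v in ("bell",):
        r=arm.spot_in(n,v); print(v,r[0]["position"] if r else None)
    ims.append(im[140:230,300:400] if n=="top" else im[150:210,285:352])
cv2.imwrite("pics/z.png",np.hstack([cv2.resize(ims[0],(380,400),interpolation=2),cv2.resize(ims[1],(420,400),interpolation=2)]))
E
```

```text
t 19.15 TCP s,t,z 4.2 251.3 259.7 F s,t,z [1.1 0.6 0.7] w 34.2
[ 8.152e-01 -5.792e-01  1.000e-04  5.000e-04]
top batten 73 ((2.4417805671691895, 1.2948055267333984), (53.501220703125, 14.012717247009277), 88.69142150878906) 2.3 z 127.1
plate z 107.0 far half 106.8 near 107.3
S range [-76.6  75.4]
bell [413.4, 261.9]
side batten 47 ((3.753308057785034, 1.516510009765625), (12.708115577697754, 53.04121017456055), 1.8664367198944092) 3.6 z 125.4
plate z 106.4 far half 106.4 near 106.4
S range [-75.4  77. ]
bell [402.0, 190.9]
```

View pics/z.png

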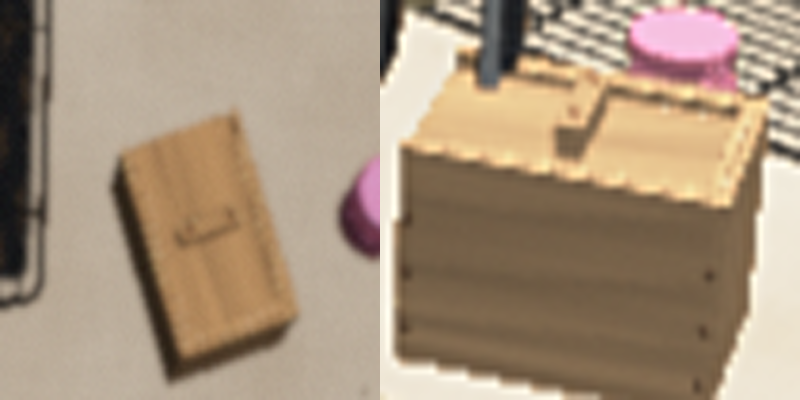

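The box is shut: the batten sits at S≈3 mm (nominal 3), the plate is level at z≈106, and the lid end is flush. The bell hasn't moved, so I'm handing in.

```bash
python3 -c "
from bench import arm
print(arm.job_done())"
```

```text
the job is handed in; nothing more can be done
None
```

The jam jar stands upright between the cleats, and lid_3 (the 148 × 84 mm one) is slid fully home and shuts the box; the other two lids and the bell were left alone, and the job was handed in at about 19 s.

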